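# Select third gear on a bench carving lathe

## Robot

A 6-joint arm with a two-finger parallel gripper is mounted at the origin on the work surface. World frame = base frame: x ahead of the robot, y to its left, z up, the work surface at z = 0. Lengths are in m, angles in degrees, forces in N, time in s.
With the tool pointing down it reaches from about 0.4 to 0.825 m from the base axis. Payload 7 kg.
Tool frame: the origin (TCP) lies at the very end of the fingers, on their centre line; the grasp point (between the pads) lies hold_point_z behind it (hold_point_z is the distance from the TCP to the grasp point, in m); z points along the fingers, y is the direction in which the jaws open and shut (so a half turn about z gives the same grasp; the last joint's range is limited). The gripper opens to 88 mm and grips with 3 to 60 N. Pads are 19 mm wide; open, the fingers measure 130 mm over their backs; the gripper's body (78 mm by 193 mm) begins 47 mm behind the grasp point.
Start: joints at [-59.009, 20.546, 0.682, 0, -70.136, -16.507], TCP at [0.169, -0.654, 0.227] pointing down, gripper open.
Joint ranges: [-176.03, 176.03], [-82.01, 121.73], [-58.28, 71.71], [-173.87, 95.51], [-174.79, -0.11], [-173.66, 173.66]. Speed limits (degrees/s): [136.94, 136.94, 172.46, 180, 180, 180].

## Interface

Orientations are given as [roll, pitch, yaw] about the fixed x, y, z axes, in that order (R = Rz(yaw) Ry(pitch) Rx(roll)).
In Python, from plant import get_obs, snapshot, close_job, hold_point_z gives the robot as it stands. The module is installed in compiled form; this text tells all that it offers.
- The arm moves only by the tool jog_arm, never from a script. Its argument "commands" is a list of rows, each a list of 4 numbers: the shift along the world's x, y, z in mm, then the turn about the world's z in degrees. In form: [[x, y, z, turn], ...]. A call has exactly 10 rows; each row shifts and turns the commanded pose from where the row before left it; what a row does not reach is not made up. A row lasts 1/12 s, in which the tool goes at most 41.7 mm and 7.16 degrees, less where a joint would pass 70% of its speed; a pose out of reach is approached as far as the arm can. A call is refused whole if a number of a shift passes 41.7 or a number of a turn 7.16, either way. A call with a gripper value outside its range is refused whole. "fingers" is the finger opening in mm, from 0 to 87.6, set as the call begins (left out, the last holds). The fingers move at their own pace and stop on an object; the grip force is fixed at half the most. Time passes only in rows, so rows that do not move let the fingers close, or fill a call up. It gives the time, the measured TCP pose, the force and the opening at its end, in the units of the state.
- get_obs(): the state, without advancing time (a new reading comes with each control period).
- snapshot(name): name is "side" or "top" or "wrist"; returns a dict with "image" (400x640x3 uint8, red, green, blue), "fov_y" (degrees; the focal length in pixels is half the picture's height over the tangent of half this angle, whatever the lens; pixels are square), "cx", "cy" (the principal point, pixels), "rvec" (rotation vector, rad) and "tvec" (3), from world to camera coordinates, as OpenCV has them; the wrist camera has in their place "mount" (4x4, takes a point from camera to tool coordinates, whose origin is the TCP and whose axes are the flange's). Camera axes: x right, y down, z forward; pixel columns grow to the right and rows downward; lengths in m; the calibration is good to about 2 mm. A picture is of the moment at which its call begins: read the wrist's pose just before it. There is no depth.
- close_job(): hands the job in, once; it reports no verdict.
The state is a dict: "clock": time; "joint_pos": joint angles; "qvel": joint speeds; "tau": joint torques, N m; "tool_pos": TCP position; "orientation": TCP orientation; "force": force on the tool from outside, world axes, zero at the start; "moment": the same for the moment, N m; "opening": finger opening in m.
Only numpy, scipy, OpenCV 4.12 (cv2) and the standard library are available. Lean on these libraries where they do the work, as an engineer would, in place of code of your own. Each camera call takes 0.05 s, during which the arm holds its last target.

## Task

Put the bench lathe's gearbox into third: push the gear lever along its own lane to the crossing, across to the right-hand lane, then forward (away from you) fully home into the third slot, and leave it there with your hand clear. Only push the lever with the fingertips or the outside of the fingers, never take it between them, do not force it against the gate, and leave the things lying around the gearbox where they are.

Things in the scene. Friction and masses are not known exactly. Their poses are not given: they have to be found in the camera images.
- gearbox: Fixed grey lathe gearbox. Origin on the bench under the gate's centre; x forward (away from the operator, roughly away from the robot), y to its left, z up; turned up to 20 degrees. Housing x -90..150, y -110..110 mm, 100 mm high, foot 5 mm wider. A 100 mm steel chuck juts from its left end to y = 181 mm, top 110 mm high.
- gate (a point): Centre of the top of the steel gate plate, 116 mm above the bench; axes as the gearbox. Plate 120 (x) by 130 mm (y). H-shaped opening: two lanes along x, left (y > 0) and right (y < 0), about 44 mm apart, 20 mm wide, 72 mm long, joined midway by a crossing along y, 26 mm wide.
- third_slot (a point): Centre of the third slot on the plate's top: the forward end of the right-hand lane, 26 mm forward and 22 mm right of the gate's centre. Raised dots (1 to 4) beside the slots: first = left forward, second = left back, third = right forward, fourth = right back.
- pivot (a point): The lever's fixed pivot inside the housing, 35 mm above the bench under the gate's centre; axes as the gearbox. From it, along these axes, the ball centre lies at x = 0.175 sin(fore), y = -0.175 sin(across) cos(fore), z = 0.175 cos(across) cos(fore), in m.
- gearstick: The gear lever: black ball knob 40 mm in diameter on a steel stem 12 mm thick, with a collar 22 mm wide reaching 30 mm below the ball's centre. Origin at the ball's centre, 175 mm from the pivot; z along the stem, upward. It stays where it is left; pushing the ball takes about 2 to 5 N.
- across (a joint): Sideways lean of the lever in rad: positive leans right (towards the gearbox's -y), stops at +-0.30. In the left lane it reads -0.25 to -0.30, in the right lane 0.25 to 0.30; it can change between them only while the lever is in the crossing. At the start the lever is somewhere in the left lane.
- fore (a joint): Forward lean of the lever in rad: positive leans forward (gearbox +x), stops at +-0.32 (slot ends). The crossing lies at 0 and is open for values within about +-0.08.
- burr_pot: Bystander: loose aluminium pot, 52 mm across and 50 mm high, with carving burrs standing up to 82 mm; origin under its centre. Stands on the gearbox housing (100 mm high) at its far right corner.
- card_box: Bystander: loose white card box, 70 mm cube, origin under its centre; on the bench to the right of the gearbox.
- handle_blank: Bystander: loose wooden knife handle about 112 mm long, 27 mm wide, 23 mm high, lying on the bench in front of the gearbox; origin under it, near the middle.
- chuck_key: Bystander: loose steel T-shaped chuck key, 80 by 70 mm, 14 mm thick, lying on the bench in front of the gearbox; origin under its middle.

How it is judged:
By the outcome, as a careful person would: the job done as asked, in the order asked, and still so for the second after the job is handed in, with the robot touching nothing.
It also fails if it takes over 48 s, if anything falls off the work surface, if the arm or the gripper's body presses on something with over 40 N, if the wrist force passes 120 N, or if a joint passes its speed limit or range.

## Working session

There is one attempt and no reset: what is moved stays moved. The work goes in short steps, Python scripts to look and compute and a tool call to move; the robot and the scene stay as the last step left them, time stands still between calls to the robot, and variables do not carry over. Pictures are saved under pics/ and viewed, and the job is handed in when it is done.

Besides the shell and the picture viewer there is one more tool, called after "Emit:" as a command line: name --pt "numbers of a row" for each row, then --argument value for the rest. jog_arm: Moves the arm, as the interface text tells. Its arguments: {"type":"object","properties":{"commands":{"type":"array","items":{"type":"array","items":{"type":"number"}}},"fingers":{"type":"number"}},"required":["commands"]}

```bash
mkdir -p pics; cat > h.py <<'E'
import numpy as np,cv2
from plant import get_obs,snapshot,close_job,hold_point_z
def snap(n,f):
    o=get_obs(); s=snapshot(n); cv2.imwrite('pics/'+f+'.png',s['image'][:,:,::-1]); 
    np.save('pics/'+f+'.npy',{'s':s,'o':o},allow_pickle=True); return s
def cam(s):
    f=200/np.tan(np.radians(s['fov_y'])/2)
    K=np.array([[f,0,s['cx']],[0,f,s['cy']],[0,0,1]])
    R=cv2.Rodrigues(np.array(s['rvec'],float))[0]; t=np.array(s['tvec'],float).ravel()
    return K,R,t
def ray(s,u,v):
    K,R,t=cam(s); d=R.T@np.linalg.inv(K)@[u,v,1]; return -R.T@t,d/np.linalg.norm(d)
def onz(s,u,v,z):
    c,d=ray(s,u,v); return c+d*(z-c[2])/d[2]
def tri(s1,p1,s2,p2):
    A=[];b=[]
    M=np.zeros((3,3));q=np.zeros(3)
    for s,p in((s1,p1),(s2,p2)):
        c,d=ray(s,*p);P=np.eye(3)-np.outer(d,d);M+=P;q+=P@c
    x=np.linalg.solve(M,q); return x
def proj(s,p):
    K,R,t=cam(s); q=K@(R@np.array(p)+t); return q[:2]/q[2]
def load(f): return np.load('pics/'+f+'.npy',allow_pickle=True).item()['s']
E
python3 - <<'E'
from h import *
print(get_obs(),hold_point_z)
for n in('top','side'):
    s=snap(n,n+'0');print(n,s['fov_y'],s['cx'],s['cy'],ray(s,320,200))
E
```

```text
{'clock': 0.0, 'joint_pos': array([-5.90107833e+01,  2.05924269e+01,  6.34746303e-01, -1.97191179e-02,
       -7.01356076e+01, -1.65088432e+01]), 'qvel': array([ 0.05120716,  0.07061066, -0.02966938, -0.09263062, -0.07391657,
       -0.00405539]), 'tau': array([-4.18003274e-04, -5.82716525e+01,  2.93052506e+01,  6.99727044e+00,
        6.98545278e-03, -1.88494473e-04]), 'tool_pos': array([ 0.16865961, -0.65309508,  0.22562014]), 'orientation': array([ 1.79905290e+02, -8.73858404e-03, -1.65526335e+02]), 'force': array([-0.75859523, -0.5183846 ,  0.25578928]), 'moment': array([ 0.00363318,  0.02866437, -0.03193095]), 'opening': 0.08762441825207146} 0.0188
top 45.23140149230566 317.8558541448641 201.39902415122103 (array([ 0.41018933, -0.05418746,  0.96245504]), array([ 0.18261114,  0.02191363, -0.98294098]))
side 43.75888817740584 319.3682048818893 198.42727622467498 (array([ 0.5108355 , -0.74537353,  0.63771925]), array([ 0.06718831,  0.82388302, -0.56276328]))
```

View pics/top0.png

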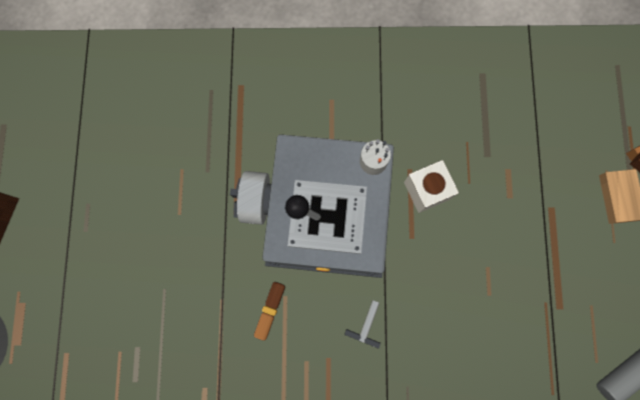

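View pics/side0.png

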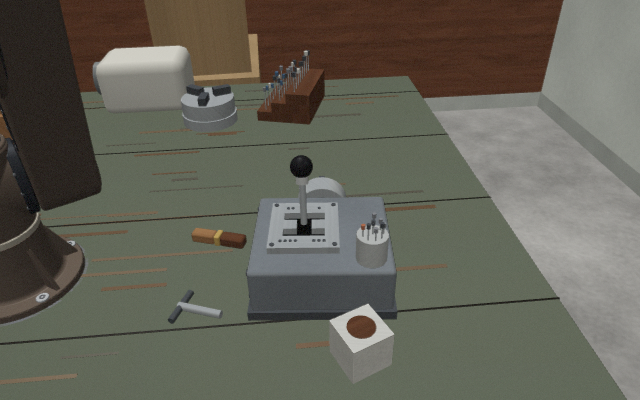

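The top view shows the gearbox with its gate plate at about (328,216), the knob at (297,207), the pot at (376,155) and the card box at (432,186). In the side view the knob is at (301,167). Next I'll measure the plate and the ball.

```bash
python3 - <<'E'
from h import *
t=load('top0');s=load('side0')
a=t['image'][120:285,225:400];b=s['image'][145:320,235:410]
cv2.imwrite('pics/c.png',np.hstack([cv2.resize(a,(400,377),interpolation=2),cv2.resize(b[:165],(400,377),interpolation=2)])[:,:,::-1])
def ball(s,x0,y0,x1,y1):
    g=s['image'].max(2); m=np.zeros_like(g); m[y0:y1,x0:x1]=(g[y0:y1,x0:x1]<55)
    c=max(cv2.findContours(m,0,1)[0],key=cv2.contourArea); return cv2.minEnclosingCircle(c)
bt=ball(t,280,190,314,222);bs=ball(s,285,150,320,182);print(bt,bs)
B=tri(t,bt[0],s,bs[0]);print(B,proj(t,B),proj(s,B))
g=t['image'].astype(int); m=((g.min(2)>130)).astype(np.uint8); m[:, :285]=0;m[:,372:]=0;m[:176]=0;m[256:]=0
c=max(cv2.findContours(m,0,1)[0],key=cv2.contourArea);r=cv2.minAreaRect(cv2.convexHull(c));print(r)
P=np.array([onz(t,u,v,.116) for u,v in cv2.boxPoints(r)]);print(P,P.mean(0))
print([np.linalg.norm(P[i]-P[i-1]) for i in range(4)])
e=P-np.roll(P,1,0);print(np.degrees(np.arctan2(e[:,1],e[:,0])))
E
```

```text
((296.8999938964844, 206.5), 11.638834953308105) ((300.95123291015625, 166.243896484375), 11.292802810668945)
[ 5.40282248e-01 -1.27555289e-04  2.01975880e-01] [296.9212274  206.83781924] [301.25686316 166.16765913]
((327.2178039550781, 215.82180786132812), (74.82679748535156, 67.4635238647461), 5.7105937004089355)
[[ 0.48542018  0.02330544  0.116     ]
 [ 0.60698984  0.01312266  0.116     ]
 [ 0.5930828  -0.12120938  0.116     ]
 [ 0.47268001 -0.10778422  0.116     ]] [ 0.53954321 -0.04814137  0.116     ]
[np.float64(0.131707295217842), np.float64(0.12199537954869097), np.float64(0.13504999683977206), np.float64(0.12114894775180744)]
[ 84.44904458  -4.7879692  -95.91062594 173.63768401]
```

View pics/c.png

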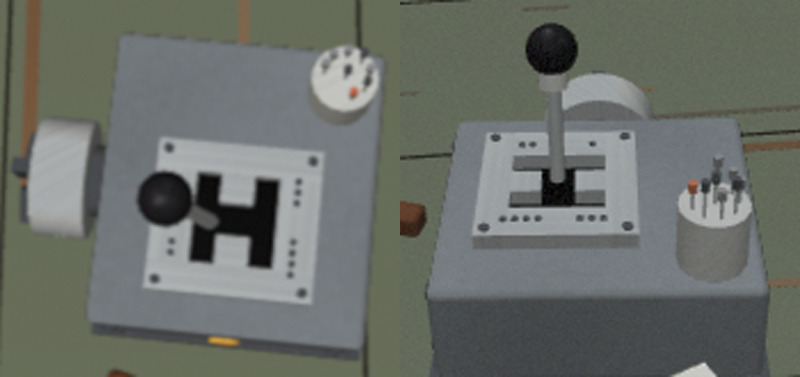

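Closing the fingers and moving high to the left of the knob, with the jaw axis turned to the gearbox's y.

Emit:
jog_arm --pt "12 23 5 -2" --pt "12 24 5 -2" --pt "13 24 5 -2" --pt "13 24 5 -2" --pt "13 24 5 -2" --pt "13 24 5 -2" --pt "13 24 5 -2" --pt "13 24 5 -2" --pt "13 24 5 -2" --pt "13 24 5 -2" --fingers 0

```text
clock: 0.93
tool_pos: [0.297, -0.4132, 0.2765]
orientation: [180.0, -0.0, 174.4]
force: [0.3, -0.6, -0.2]
opening: 0.0265
```

Emit:
jog_arm --pt "13 24 5 0" --pt "13 24 5 0" --pt "13 24 5 0" --pt "13 24 5 0" --pt "13 24 5 0" --pt "13 24 5 0" --pt "13 24 5 0" --pt "13 24 5 0" --pt "13 24 5 0" --pt "13 24 5 0"

```text
clock: 1.77
tool_pos: [0.427, -0.1732, 0.3267]
orientation: [180.0, -0.0, 174.5]
force: [0.4, -0.6, -0.8]
opening: 0.0003
```

```bash
python3 - <<'E'
from h import *
s=load('side0');t=load('top0')
g=s['image'].astype(int); m=((g.min(2)>125)).astype(np.uint8); m[:, :262]=0;m[:,345:]=0;m[:198]=0;m[252:]=0
cv2.imwrite('pics/m.png',cv2.resize(m*255,None,fx=1.2,fy=1.2))
c=max(cv2.findContours(m,0,1)[0],key=cv2.contourArea);h=cv2.convexHull(c)
print(cv2.approxPolyDP(h,3,True)[:,0])
# top lines H lanes: dark
g=t['image'].max(2);m=(g<45).astype(np.uint8);m[:190]=0;m[245:]=0;m[:,:306]=0;m[:,352:]=0
c=max(cv2.findContours(m,0,1)[0],key=cv2.contourArea);r=cv2.minAreaRect(c);print(r)
for p in cv2.boxPoints(r):print(p,onz(t,*p,.116))
for y in (-5,5):
  c0=np.array([.5395,-.048,.116])
  for a in np.radians([y]):
    pass
a=np.radians(-5.5);ex=np.array([np.cos(a),np.sin(a),0]);ey=np.array([-np.sin(a),np.cos(a),0])
for i,j in((1,1),(1,-1),(-1,-1),(-1,1)):
  p=c0+ex*.06*i+ey*.065*j; print(proj(t,p),proj(s,p))
E
```

```text
[[337 203]
 [339 247]
 [266 247]
 [273 203]]
((327.17303466796875, 216.1831512451172), (34.320892333984375, 37.02294921875), 5.440331935882568)
[308.3348  232.98427] [ 0.5079804  -0.01486873  0.116     ]
[311.84494 196.1281 ] [ 0.57452267 -0.02062985  0.116     ]
[346.01126 199.38203] [ 0.56856592 -0.08192264  0.116     ]
[342.50113 236.2382 ] [ 0.50230936 -0.07534299  0.116     ]
[294.53276837 179.36052992] [337.74012287 201.1035652 ]
[366.2656898  186.02993114] [339.8286199  245.94612654]
[360.60701253 252.61238114] [266.64558316 246.73809329]
[287.12153887 245.33269874] [273.08332132 201.88080377]
```

Emit:
jog_arm --pt "12 24 0 0" --pt "12 24 0 0" --pt "12 24 0 0" --pt "12 24 0 0" --pt "12 24 0 0" --pt "12 24 0 0" --pt "12 24 0 0" --pt "12 24 0 0" --pt "12 24 0 0" --pt "12 24 0 0"

```text
clock: 2.6
tool_pos: [0.547, 0.0668, 0.3263]
orientation: [-180.0, -0.0, 174.5]
force: [0.2, -0.6, 0.2]
opening: 0.0002
```

Emit:
jog_arm --pt "0 0 -14 0" --pt "0 0 -14 0" --pt "0 0 -14 0" --pt "0 0 -14 0" --pt "0 0 -14 0" --pt "0 0 -14 0" --pt "0 0 -14 0" --pt "0 0 -14 0" --pt "0 0 -14 0" --pt "0 0 -12 0"

```text
clock: 3.43
tool_pos: [0.5462, 0.0653, 0.1872]
orientation: [-180.0, -0.1, 174.5]
force: [-0.3, 0.1, 0.0]
opening: 0.0004
```

```bash
python3 - <<'E'
from h import *
print(get_obs()['tool_pos'],get_obs()['force'])
t=snap('top','top1')['image'];s=snap('side','side1')['image'];w=snap('wrist','w1')['image']
f=lambda a:cv2.resize(a,(400,300),interpolation=2)
cv2.imwrite('pics/c1.png',np.vstack([np.hstack([f(t[120:285,210:430]),f(s[100:295,190:450])]),np.hstack([f(w),f(w)])])[:,:,::-1])
E
```

```text
[0.54623428 0.06531074 0.18724681] [-0.29881813  0.10093465  0.00632782]
```

View pics/c1.png

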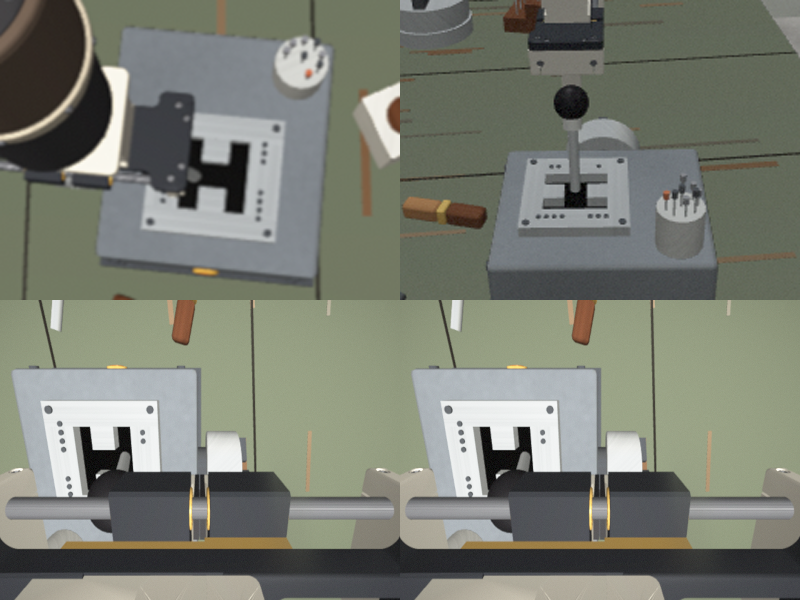

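The fingers are left of the knob and line up with it fore and aft. In the side crop the stem sits in the crossing. Pushing right along the crossing.

Emit:
jog_arm --pt "0 -4 0 0" --pt "0 -4 0 0" --pt "0 -4 0 0" --pt "-1 -4 0 0" --pt "0 -3 0 0" --pt "-1 -3 0 0" --pt "0 -3 0 0" --pt "0 -3 0 0" --pt "0 -3 0 0" --pt "-1 -3 0 0"

```text
clock: 4.42
tool_pos: [0.5447, 0.0319, 0.1891]
orientation: [179.9, 0.1, 174.5]
force: [0.8, 3.9, 2.9]
opening: 0.0006
```

```bash
cat > b.py <<'E'
from h import *
import sys
n=sys.argv[1]
o=get_obs();print(o['clock'],o['tool_pos'],o['force'],o['orientation'])
s=snap('side','s'+n);t=snap('top','t'+n)
f=lambda a:cv2.resize(a,(400,300),interpolation=2)
cv2.imwrite('pics/c'+n+'.png',np.hstack([f(t['image'][120:285,210:430]),f(s['image'][100:295,190:450])])[:,:,::-1])
E
python3 b.py 2
```

```text
4.4167 [0.54466132 0.03188941 0.18905025] [0.77255929 3.8819828  2.85458914] [1.79929545e+02 9.73628532e-02 1.74500363e+02]
```

View pics/c2.png

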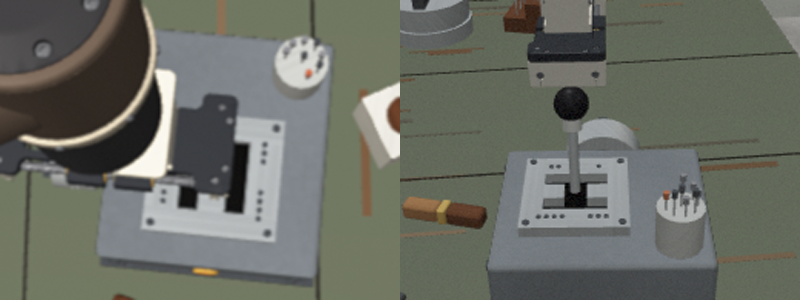

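The side view shows the knob shifted slightly right. The contact force is about 4 N, as expected for pushing the lever. Continuing across.

Emit:
jog_arm --pt "0 -3 0 0" --pt "-1 -3 0 0" --pt "0 -3 0 0" --pt "0 -3 0 0" --pt "0 -3 0 0" --pt "-1 -3 0 0" --pt "0 -3 0 0" --pt "0 -3 0 0" --pt "-1 -3 0 0" --pt "0 -3 0 0"

```text
clock: 5.35
tool_pos: [0.5406, 0.001, 0.1885]
orientation: [-180.0, -0.0, 174.5]
force: [0.1, 3.6, 3.6]
opening: 0.0005
```

```bash
python3 b.py 3
```

```text
5.35 [0.54055399 0.00104342 0.18847026] [0.14606893 3.57496981 3.56912077] [-1.79991950e+02 -1.89782706e-02  1.74476662e+02]
```

View pics/c3.png

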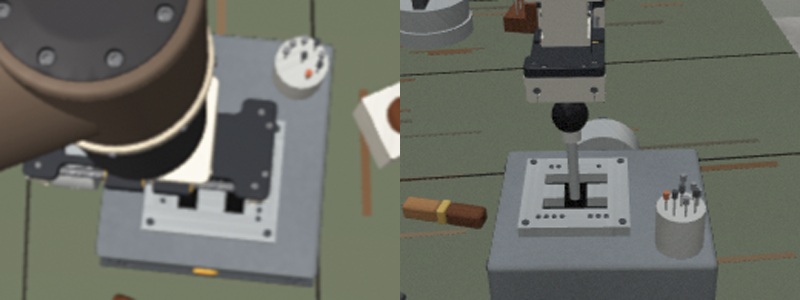

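The lever is now about halfway across and the push is still a steady 3.6 N.

Emit:
jog_arm --pt "0 -3 0 0" --pt "-1 -3 0 0" --pt "0 -3 0 0" --pt "0 -3 0 0" --pt "0 -3 0 0" --pt "-1 -3 0 0" --pt "0 -3 0 0" --pt "0 -3 0 0" --pt "-1 -3 0 0" --pt "0 -3 0 0"

```text
clock: 6.28
tool_pos: [0.5377, -0.0289, 0.1885]
orientation: [-180.0, -0.0, 174.5]
force: [-1.1, 2.4, 0.8]
opening: 0.0006
```

Emit:
jog_arm --pt "0 -2 0 0" --pt "0 -2 0 0" --pt "-1 -2 0 0" --pt "0 -2 0 0" --pt "0 -2 0 0" --pt "0 -2 0 0" --pt "0 -2 0 0" --pt "-1 -1 0 0" --pt "0 -1 0 0" --pt "0 0 0 0"

```text
clock: 7.12
tool_pos: [0.5357, -0.0448, 0.1885]
orientation: [-180.0, -0.0, 174.5]
force: [0.4, 0.4, -1.0]
opening: 0.0004
```

```bash
python3 b.py 4; python3 - <<'E'
from h import *
s=load('s4')
g=s['image'].max(2);m=np.zeros_like(g);m[165:225,270:335]=g[165:225,270:335]<50
for c in cv2.findContours(m,0,1)[0]:
  if cv2.contourArea(c)>60: print(cv2.minEnclosingCircle(c),cv2.contourArea(c))
G=np.array([.5385,-.048,.035]);a=np.radians(-5.4)
for ac in(0.2,.25,.275,.3):
  x=0;y=-.175*np.sin(ac);z=.175*np.cos(ac)
  P=G+[np.cos(a)*x-np.sin(a)*y,np.sin(a)*x+np.cos(a)*y,z];print(ac,P,proj(s,P))
E
```

```text
7.1167 [ 0.53567326 -0.04478067  0.18850683] [ 0.37365332  0.40543354 -0.99697328] [-1.79990547e+02 -1.11714074e-02  1.74473942e+02]
((298.88812255859375, 190.51048278808594), 12.203224182128906) 371.5
0.2 [ 0.53522812 -0.08261284  0.20651165] [301.17016255 190.03705986]
0.25 [ 0.53442552 -0.09110355  0.20455967] [301.03972451 194.03308823]
0.275 [ 0.53402791 -0.09530982  0.20342441] [300.97845983 196.1244131 ]
0.3 [ 0.53363309 -0.09948652  0.20218389] [300.91994851 198.2762491 ]
```

View pics/c4.png

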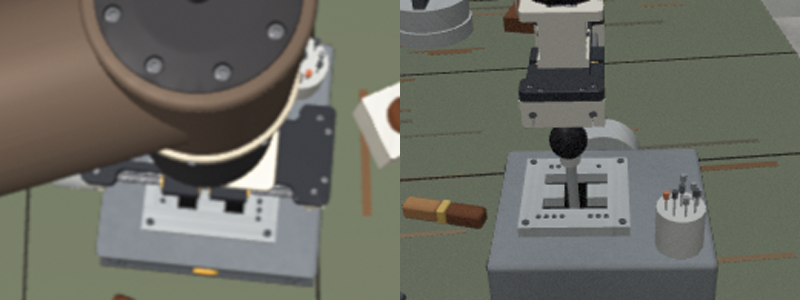

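Emit:
jog_arm --pt "0 -2 0 0" --pt "0 -1 0 0" --pt "0 -2 0 0" --pt "-1 -1 0 0" --pt "0 -1 0 0" --pt "0 -1 0 0" --pt "0 -1 0 0" --pt "0 -1 0 0" --pt "0 0 0 0" --pt "0 0 0 0"

```text
clock: 8.05
tool_pos: [0.5347, -0.0547, 0.1886]
orientation: [-180.0, -0.0, 174.5]
force: [-0.3, 0.8, 0.3]
opening: 0.0006
```

```bash
python3 b.py 5; python3 - <<'E'
from h import *
s=load('s5')
g=s['image'].max(2);m=np.zeros_like(g);m[165:225,270:335]=g[165:225,270:335]<50
for c in cv2.findContours(m,0,1)[0]:
  if cv2.contourArea(c)>60: print(cv2.minEnclosingCircle(c),cv2.contourArea(c),cv2.boundingRect(c))
E
```

```text
8.05 [ 0.53474239 -0.05472406  0.18858782] [-0.32532644  0.83091979  0.32289763] [-1.79985659e+02 -6.63455870e-03  1.74478558e+02]
((298.74859619140625, 195.01695251464844), 12.416419982910156) 390.0 (287, 187, 25, 21)
((296.0, 167.0), 26.076908111572266) 175.0 (270, 165, 53, 5)
```

View pics/c5.png

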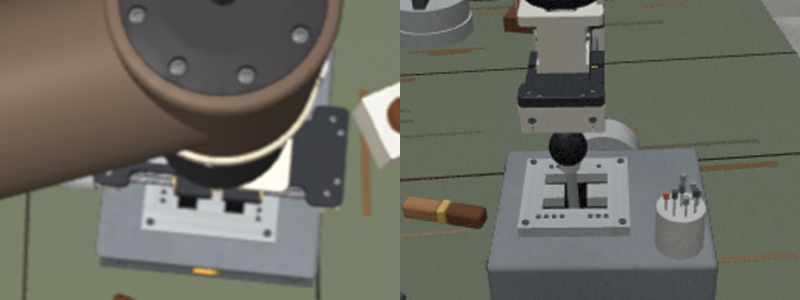

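Emit:
jog_arm --pt "0 -1 0 0" --pt "0 0 0 0" --pt "0 -1 0 0" --pt "0 0 0 0" --pt "0 0 0 0" --pt "0 0 0 0" --pt "0 0 0 0" --pt "0 0 0 0" --pt "0 0 0 0" --pt "0 0 0 0"

```text
clock: 8.98
tool_pos: [0.5348, -0.0566, 0.1886]
orientation: [-180.0, 0.0, 174.5]
force: [-0.7, 0.6, -0.2]
opening: 0.0002
```

```bash
python3 b.py 6; python3 - <<'E'
from h import *
s=load('s6')
g=s['image'].max(2);m=np.zeros_like(g);m[165:225,270:335]=g[165:225,270:335]<50
for c in cv2.findContours(m,0,1)[0]:
  if cv2.contourArea(c)>60: print(cv2.minEnclosingCircle(c),cv2.contourArea(c),cv2.boundingRect(c))
E
```

```text
8.9833 [ 0.53482111 -0.05658852  0.18860966] [-0.66563894  0.62583264 -0.19209192] [-1.79996534e+02  3.84685102e-03  1.74484176e+02]
((298.75, 196.0), 12.412291526794434) 400.0 (287, 187, 25, 22)
((296.0, 167.0), 26.076908111572266) 205.5 (270, 165, 53, 5)
```

Emit:
jog_arm --pt "0 5 0 0" --pt "1 10 0 0" --pt "0 5 0 0" --pt "-5 0 0 0" --pt "-10 0 0 0" --pt "-10 0 0 0" --pt "-10 0 0 0" --pt "-10 0 0 0" --pt "-10 0 0 0" --pt "-5 0 0 0"

```text
clock: 9.92
tool_pos: [0.4741, -0.0367, 0.1888]
orientation: [180.0, 0.0, 174.5]
force: [0.3, -0.7, -0.5]
opening: 0.0007
```

```bash
python3 b.py 7; python3 - <<'E'
from h import *
s=load('s7')
g=s['image'].max(2);m=np.zeros_like(g);m[165:225,270:335]=g[165:225,270:335]<50
for c in cv2.findContours(m,0,1)[0]:
  if cv2.contourArea(c)>60: print(cv2.minEnclosingCircle(c),cv2.contourArea(c),cv2.boundingRect(c))
E
```

```text
9.9167 [ 0.47412159 -0.0367465   0.18879959] [ 0.2550486  -0.72979188 -0.50573101] [1.79981948e+02 1.30371824e-02 1.74477495e+02]
((298.7390441894531, 195.98484802246094), 12.42066478729248) 447.5 (287, 184, 25, 25)
```

View pics/c7.png

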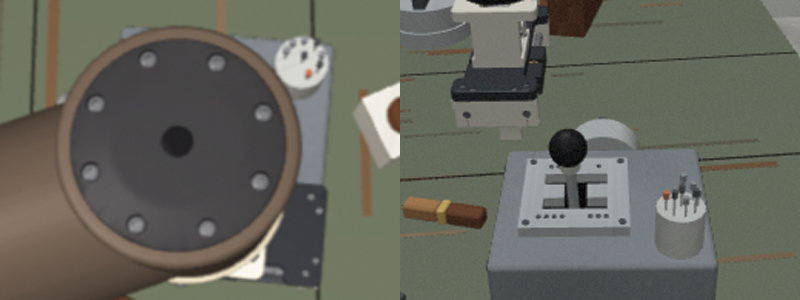

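The side view shows the knob at (299,196), so the lever leans right by about 0.27 rad with fore about -0.02, still in the crossing. Now I'll move behind the knob.

Emit:
jog_arm --pt "0 -6 -1 0" --pt "0 -6 -1 0" --pt "0 -6 -1 0" --pt "0 -6 -1 0" --pt "0 -6 -1 0" --pt "0 -6 -1 0" --pt "0 -6 -1 0" --pt "0 -6 -1 0" --pt "0 -6 0 0" --pt "0 0 0 0"

```text
clock: 10.85
tool_pos: [0.4757, -0.0915, 0.1804]
orientation: [-180.0, -0.0, 174.4]
force: [0.7, 0.6, -0.0]
opening: 0.0005
```

Emit:
jog_arm --pt "3 0 0 0" --pt "4 0 0 0" --pt "4 -1 0 0" --pt "4 0 0 0" --pt "3 0 0 0" --pt "3 -1 0 0" --pt "3 0 0 0" --pt "3 0 0 0" --pt "3 -1 0 0" --pt "3 0 0 0"

```text
clock: 11.68
tool_pos: [0.5086, -0.0936, 0.1805]
orientation: [-180.0, -0.0, 174.5]
force: [-1.5, 0.6, 1.5]
opening: -0.0001
```

```bash
cat >d.py <<'E'
from h import *
import sys
s=load('s'+sys.argv[1])
g=s['image'].max(2);m=np.zeros_like(g);m[165:235,285:370]=g[165:235,285:370]<50
for c in cv2.findContours(m,0,1)[0]:
  if cv2.contourArea(c)>60: print(cv2.minEnclosingCircle(c),cv2.contourArea(c),cv2.boundingRect(c))
G=np.array([.5385,-.048,.035]);a=np.radians(-5.4)
for fo in(-.02,0.05,.1,.15,.2,.25,.3,.32):
 for ac in (.275,):
  x=.175*np.sin(fo);y=-.175*np.sin(ac)*np.cos(fo);z=.175*np.cos(ac)*np.cos(fo)
  P=G+[np.cos(a)*x-np.sin(a)*y,np.sin(a)*x+np.cos(a)*y,z];print(fo,ac,P,proj(s,P))
E
python3 b.py 8;python3 d.py 8
```

```text
11.6833 [ 0.50863161 -0.09363754  0.18047294] [-1.49103724  0.59055635  1.46504639] [-1.79992586e+02 -4.77660907e-02  1.74483883e+02]
((302.0, 186.39535522460938), 21.971927642822266) 265.5 (285, 165, 31, 44)
-0.02 0.275 [ 0.53054457 -0.094971    0.20339073] [298.75094281 196.16815061]
0.05 0.275 [ 0.54274103 -0.0960738   0.20321392] [306.55425739 196.14161407]
0.1 0.275 [ 0.55144356 -0.09671762  0.20258299] [312.12319468 196.33939637]
0.15 0.275 [ 0.56011373 -0.09723967  0.20153319] [317.66426074 196.7167387 ]
0.2 0.275 [ 0.56872989 -0.09763865  0.20006713] [323.15666547 197.27171847]
0.25 0.275 [ 0.57727048 -0.09791355  0.1981885 ] [328.57998932 198.00153265]
0.3 0.275 [ 0.58571416 -0.0980637   0.19590198] [333.91432722 198.90252768]
0.32 0.275 [ 0.58905977 -0.09808873  0.19487441] [336.01880851 199.30988232]
```

View pics/c8.png

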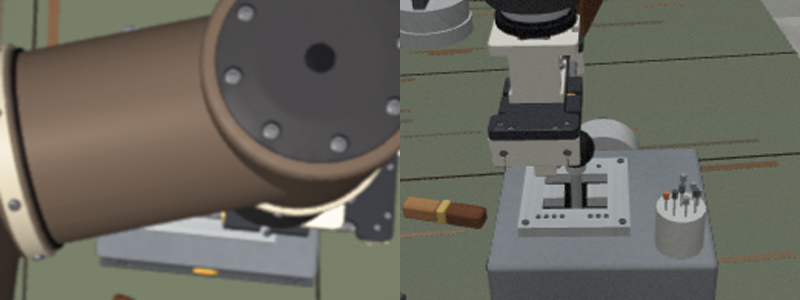

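The fingers touch the back of the knob and the lever is moving forward, with its right edge at column 316. Continuing forward.

Emit:
jog_arm --pt "3 0 0 0" --pt "3 0 0 0" --pt "3 -1 0 0" --pt "3 0 0 0" --pt "3 0 0 0" --pt "3 0 0 0" --pt "3 -1 0 0" --pt "3 0 0 0" --pt "3 0 0 0" --pt "3 0 0 0"

```text
clock: 12.62
tool_pos: [0.5388, -0.0956, 0.1803]
orientation: [-180.0, -0.0, 174.5]
force: [-1.4, -0.3, 0.1]
opening: 0.0004
```

```bash
python3 b.py 9;python3 d.py 9|head -3
```

```text
12.6167 [ 0.53883771 -0.09562655  0.18028901] [-1.43422794 -0.26015754  0.10671858] [-1.79990094e+02 -3.84121143e-02  1.74475245e+02]
((304.0, 226.5), 10.259242057800293) 186.5 (297, 219, 15, 16)
((309.4064025878906, 193.4732666015625), 25.835542678833008) 281.0 (285, 183, 51, 27)
-0.02 0.275 [ 0.53054457 -0.094971    0.20339073] [298.75094281 196.16815061]
```

View pics/c9.png

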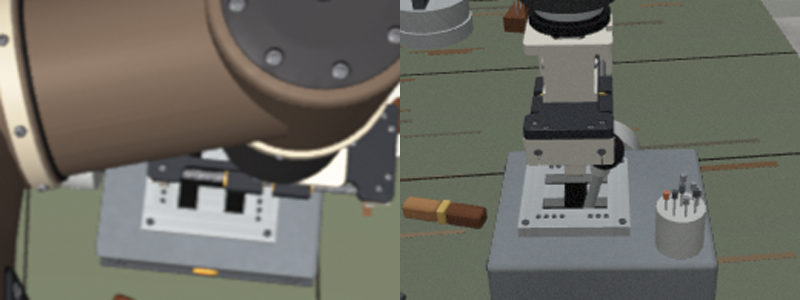

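The lever is in the third-gear lane at about fore 0.2, with its right edge at column 336. The last part I'll push slowly.

Emit:
jog_arm --pt "2 0 0 0" --pt "2 0 0 0" --pt "2 -1 0 0" --pt "2 0 0 0" --pt "2 0 0 0" --pt "2 0 0 0" --pt "1 0 0 0" --pt "1 -1 0 0" --pt "1 0 0 0" --pt "1 0 0 0"

```text
clock: 13.55
tool_pos: [0.5548, -0.0976, 0.1806]
orientation: [180.0, -0.0, 174.5]
force: [-2.2, -0.1, -0.9]
opening: 0.0001
```

```bash
python3 b.py 10;python3 d.py 10|head -3
```

```text
13.55 [ 0.55484925 -0.09757255  0.18056538] [-2.17434797 -0.10440077 -0.8532834 ] [ 1.79998982e+02 -2.12351617e-03  1.74480761e+02]
((304.0, 226.5), 10.259242057800293) 195.0 (297, 219, 15, 16)
((334.5, 200.5), 12.103818893432617) 94.5 (325, 191, 21, 21)
((312.5, 185.5), 27.72193145751953) 257.5 (285, 182, 56, 9)
```

Emit:
jog_arm --pt "1 0 0 0" --pt "0 0 0 0" --pt "1 0 0 0" --pt "0 0 0 0" --pt "1 0 0 0" --pt "0 0 0 0" --pt "0 0 0 0" --pt "0 0 0 0" --pt "0 0 0 0" --pt "0 0 0 0"

```text
clock: 14.48
tool_pos: [0.5579, -0.0975, 0.1807]
orientation: [180.0, 0.0, 174.5]
force: [-1.5, 0.4, -0.6]
opening: 0.0004
```

```bash
python3 b.py 11;python3 d.py 11|head -3
```

```text
14.4833 [ 0.55791933 -0.09752727  0.180653  ] [-1.45996816  0.39055763 -0.60171388] [1.79999028e+02 1.73608466e-02 1.74486642e+02]
((304.5, 226.5), 10.606701850891113) 197.5 (297, 219, 16, 16)
((335.941162109375, 200.05882263183594), 12.124733924865723) 92.0 (326, 191, 22, 21)
((314.0, 186.0), 29.06898307800293) 276.0 (285, 183, 59, 7)
```

Emit:
jog_arm --pt "1 0 0 0" --pt "0 0 0 0" --pt "0 0 0 0" --pt "0 0 0 0" --pt "0 0 0 0" --pt "0 0 0 0" --pt "0 0 0 0" --pt "0 0 0 0" --pt "0 0 0 0" --pt "0 0 0 0"

```text
clock: 15.42
tool_pos: [0.5588, -0.0975, 0.1806]
orientation: [-180.0, -0.0, 174.5]
force: [-1.4, 0.1, -0.7]
opening: 0.0005
```

```bash
python3 b.py 12;python3 d.py 12|head -3
```

```text
15.4167 [ 0.55878    -0.09753203  0.18055822] [-1.41312313  0.07268991 -0.74022561] [-1.79998902e+02 -2.66310745e-03  1.74485293e+02]
((304.0, 226.5), 10.259242057800293) 196.0 (297, 219, 15, 16)
((337.0, 201.0), 12.041694641113281) 95.0 (327, 192, 22, 20)
((314.03448486328125, 184.0), 29.03458023071289) 276.0 (285, 182, 59, 8)
```

Emit:
jog_arm --pt "1 0 0 0" --pt "0 0 0 0" --pt "0 0 0 0" --pt "0 0 0 0" --pt "0 0 0 0" --pt "0 0 0 0" --pt "0 0 0 0" --pt "0 0 0 0" --pt "0 0 0 0" --pt "0 0 0 0"

```text
clock: 16.35
tool_pos: [0.5591, -0.0976, 0.1804]
orientation: [-180.0, -0.1, 174.5]
force: [-4.9, 1.0, 1.2]
opening: 0.0005
```

```bash
python3 b.py 13;python3 d.py 13|head -3
```

```text
16.35 [ 0.55905196 -0.09757382  0.18040229] [-4.92024689  0.99733131  1.16316518] [-1.79990593e+02 -8.21336954e-02  1.74480565e+02]
((304.5, 226.5), 10.606701850891113) 195.0 (297, 219, 16, 16)
((337.0, 201.0), 12.041694641113281) 85.0 (327, 192, 21, 20)
((314.5, 185.5), 28.609539031982422) 274.0 (286, 183, 58, 7)
```

View pics/c13.png

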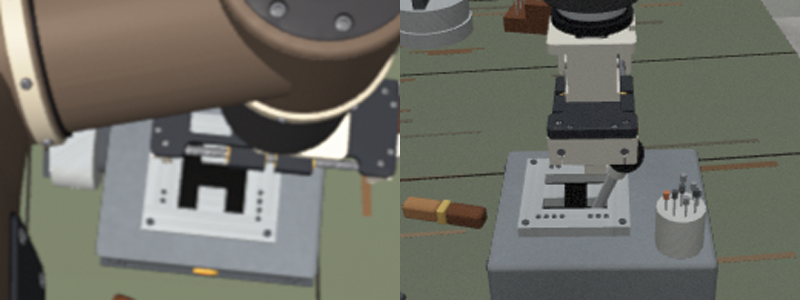

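The force rose to 5 N and the tool stopped advancing, so the lever is at the slot end. Backing straight off, then up.

Emit:
jog_arm --pt "-2 0 0 0" --pt "-4 0 0 0" --pt "-6 1 0 0" --pt "-8 1 0 0" --pt "-8 1 0 0" --pt "-8 1 0 0" --pt "-8 0 0 0" --pt "-8 0 0 0" --pt "-8 0 0 0" --pt "-4 0 0 0"

```text
clock: 17.28
tool_pos: [0.4946, -0.0935, 0.1807]
orientation: [180.0, 0.0, 174.5]
force: [0.2, -0.5, 0.3]
opening: 0.0008
```

Emit:
jog_arm --pt "0 0 10 0" --pt "0 0 15 0" --pt "0 0 15 0" --pt "0 0 15 0" --pt "0 0 15 0" --pt "0 -20 15 0" --pt "0 -30 15 0" --pt "0 -30 10 0" --pt "0 -30 0 0" --pt "0 -10 0 0"

```text
clock: 18.12
tool_pos: [0.4963, -0.2165, 0.2921]
orientation: [-180.0, 0.1, 174.4]
force: [-0.3, 0.2, -0.2]
opening: 0.0002
```

Emit:
jog_arm --pt "0 -20 0 0" --pt "0 -30 0 0" --pt "0 -30 0 0" --pt "0 -30 0 0" --pt "0 -30 0 0" --pt "0 -30 0 0" --pt "0 -20 0 0" --pt "0 -5 0 0" --pt "0 0 0 0" --pt "0 0 0 0"

```text
clock: 18.95
tool_pos: [0.4958, -0.4083, 0.2905]
orientation: [180.0, -0.0, 174.4]
force: [-0.5, -0.3, -0.7]
opening: 0.0005
```

```bash
python3 b.py 14;python3 d.py 14; python3 - <<'E'
from h import *
t=load('t14');s=load('s14')
def ball(s,x0,y0,x1,y1):
    g=s['image'].max(2); m=np.zeros_like(g); m[y0:y1,x0:x1]=(g[y0:y1,x0:x1]<55)
    c=max(cv2.findContours(m,0,1)[0],key=cv2.contourArea); return cv2.minEnclosingCircle(c)
bt=ball(t,345,160,375,200);bs=ball(s,318,180,355,220);B=tri(t,bt[0],s,bs[0]);print(bt,bs,B)
E
```

```text
18.95 [ 0.4958127  -0.40828079  0.29050186] [-0.50992168 -0.33246453 -0.66658888] [ 1.79983077e+02 -2.01986899e-02  1.74448741e+02]
((335.5, 199.5), 12.349188804626465) 430.5 (324, 188, 24, 24)
-0.02 0.275 [ 0.53054457 -0.094971    0.20339073] [298.75094281 196.16815061]
0.05 0.275 [ 0.54274103 -0.0960738   0.20321392] [306.55425739 196.14161407]
0.1 0.275 [ 0.55144356 -0.09671762  0.20258299] [312.12319468 196.33939637]
0.15 0.275 [ 0.56011373 -0.09723967  0.20153319] [317.66426074 196.7167387 ]
0.2 0.275 [ 0.56872989 -0.09763865  0.20006713] [323.15666547 197.27171847]
0.25 0.275 [ 0.57727048 -0.09791355  0.1981885 ] [328.57998932 198.00153265]
0.3 0.275 [ 0.58571416 -0.0980637   0.19590198] [333.91432722 198.90252768]
0.32 0.275 [ 0.58905977 -0.09808873  0.19487441] [336.01880851 199.30988232]
((356.73468017578125, 177.60203552246094), 11.259757995605469) ((335.5, 199.5), 12.349188804626465) [ 0.58926926 -0.09714757  0.19417248]
```

View pics/c14.png

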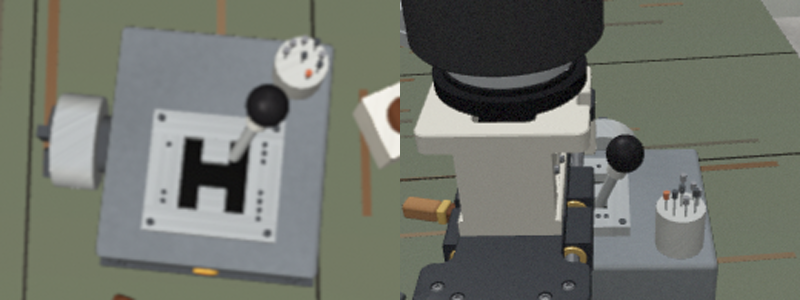

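View pics/t14.png

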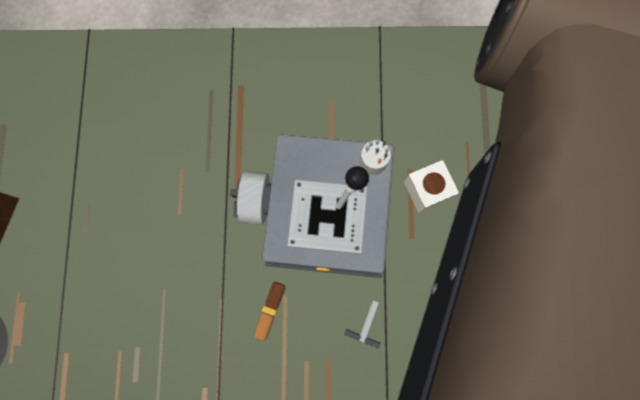

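The knob is at (357,178) in the top view, which triangulates to within about 1.5 mm of the fore = 0.32 position. The pot, box, handle and key all look unmoved. Handing in.

```bash
python3 -c "
from plant import close_job
print(close_job())"
```

```text
the job is handed in; nothing more can be done
None
```

The gearbox is in third and the job is handed in. The lever already stood at the crossing in the left lane (fore about -0.02), so no push along that lane was needed. I pushed it across to the right-hand lane with the outside of the closed fingers, then forward into the third slot.

- **Forces:** the push readings stayed at or below about 5.3 N. The push ended when the force rose to about 5 N and the tool stopped advancing, which marked the slot end.
- **Lever position:** after backing away, I measured the ball at (0.589, -0.097, 0.194). The predicted position at fore = 0.32 and across = 0.275 is (0.589, -0.098, 0.195), so the lever is fully home within measuring error.
- **Surroundings:** in the last top picture the pot, card box, handle and chuck key looked to be where they started; I compared them by eye only.
- **Hand clear:** the arm ended about 0.3 m away, at 19 s on the clock.

No check failed or disagreed.

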